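Present the square jar on the balcony jar carousel

TASK

Pull the front flap of the grey storage box all the way down until it lies flat, then turn the jar carousel inside the box until the square jar faces straight out of the open front. Finish holding the carousel by the grip on its top, without letting go, so that it stays still while I open the jar; leave the flap down and the other things on the bench and in the box where they are.

Things in the scene. Friction and masses are not known exactly. Their poses are not given: they have to be found in the camera images.
- box: Grey plastic stacking box, open on top, 300 mm deep (its x) by 400 mm wide (its y) by 120 mm high, walls 5 mm, standing fixed on the bench. Origin at the centre of its underside, on the bench; its x axis points from the open front to the back (so its front, with the flap, is its -x side), z up. The carousel turns about a vertical line 10 mm behind the box's centre (x = +10 mm, y = 0 in its frame).
- flap (a joint): Angle of the front flap in rad: 0 upright (closed), grows as its top edge swings outward (to the box's -x) and down; 1.57 is its stop, lying flat outside the box, level, 30 mm above the bench. It has a stiff hinge (about 0.12 N m of friction) and stays where it is left. Starts shut or slightly ajar, up to 0.2.
- flap_hinge (a point): Point on the flap's hinge line, at the middle of its width, 145 mm in front of the box's centre and 30 mm above the bench; axes as those of the box. The hinge line runs along the box's y, in the plane of the flap's inner face.
- flap_edge (a point): Middle of the top edge of the flap, on its inner face, 90 mm from the hinge line; moves with the flap. The flap is a panel 276 mm wide (middle part of the box's front) and 5 mm thick, with a 12 mm thick, 11 mm tall bead along the top edge; panel and bead stand on the outer side of the inner face. Between the inner face of the closed flap and the carousel's tray 50 mm are free.
- carousel (a joint): Angle of the carousel in rad, growing counter-clockwise seen from above; 0 (or any whole number of turns) is the square jar straight to the front. Turns freely either way, about 0.03 N m of bearing friction, no catches. Can start anywhere from 0.7 to 5.58.
- square_jar (a point): Centre of the one square jar (50 mm square, with a flat 54 mm square black lid; top of the lid 107 mm above the bench), 66 mm above the bench and 74 mm from the carousel's axis. It is clipped in the carousel with five smaller round jars of 42 to 48 mm over their lids, no taller than 111 mm above the bench. All jars are clear with black lids; they are one rigid piece with the tray (210 mm across).
- handle_grip (a point): Centre of the wooden grip bar of the carousel's top handle, on the turning axis, 169 mm above the bench. The bar is level, 84 mm long along this point's y axis, 14 mm thick along its x axis and 18 mm tall, carried by a steel upright at each end; it turns with the carousel, and the square jar lies on this point's -x side (so the bar runs across the box when the square jar faces front). The hub below is 38 mm across.
- drill_mid (a point): Compact cordless drill standing on its battery, 180 mm long, 72 mm wide, 186 mm tall; a point 95 mm above its underside. Not to be moved.
- bit_case_mid (a point): Black plastic bit case with a flip-top lid, shut, 105 x 150 x 36 mm; its centre. Not to be moved.
- block_mid (a point): Wooden block 100 x 50 x 45 mm; its centre. Not to be moved.
- tape_mid (a point): Black tape measure 70 x 38 x 62 mm; its centre. Not to be moved.
- punch_mid (a point): Steel punch, 107 mm long, 13 mm thick, lying in the box beside the carousel (box's left, +y); its middle. Not to be moved.
- bowl_mid (a point): Small aluminium bowl, 68 mm across, 34 mm high, standing in the box beside the carousel (-y); its centre. Not to be moved.
- glue_mid (a point): White glue bottle, 42 mm across, 115 mm tall, standing in the back corner of the box (+y); its centre. Not to be moved.

How it is judged:
By the outcome, as a careful person would: the job done as asked, in the order asked, and still so for the second after the job is handed in, while the arm keeps its last pose, push and grip.
It also fails if it takes over 67 s, if anything falls off the work surface, if the arm or the gripper's body presses on something with over 40 N, if the wrist force passes 120 N, or if a joint passes its speed limit or range.

ROBOT

A 7-joint arm with a two-finger parallel gripper is mounted at the origin on the work surface. World frame = base frame: x ahead of the robot, y to its left, z up, the work surface at z = 0. Lengths are in m, angles in rad, forces in N, time in s.
With the tool pointing down it reaches from about 0.4 to 0.875 m from the base axis. Payload 4.4 kg.
Tool frame: the origin (TCP) lies on the centre line of the jaws, within the pads' length; the fingertips stand 11 mm ahead of it and the grasp point (between the pads) lies 8 mm behind it; z points along the fingers, y is the line along which they close (so a half turn about z gives the same grasp; the last joint's range is limited). The gripper opens to 85 mm and grips with 20 to 120 N. Pads are 22 mm wide; open, the fingers measure 114 mm over their backs; the gripper's body (76 mm by 85 mm) begins 54 mm behind the grasp point. The pads swing forward as they close: fully open they stand 13 mm farther back than shut.
Start: joints at [1.263, 0.628, 0.038, 1.517, -0.027, 0.996, -0.02], TCP at [0.156, -0.631, 0.242] pointing down, gripper open.
Joint ranges: [-3.06, 3.06], [-0.37, 2.12], [-1.25, 1.32], [0.18, 2.47], [-1.1, 4.24], [0.23, 1.98], [-2.94, 2.94]. Speed limits (rad/s): [2.57, 2.57, 3.14, 3.14, 3.14, 3.14, 3.14].

INTERFACE

Orientations are given as [roll, pitch, yaw] about the fixed x, y, z axes, in that order (R = Rz(yaw) Ry(pitch) Rx(roll)).
In Python, from rig import readout, eyes, arm gives the robot as it stands. The module is installed in compiled form; this text tells all that it offers.
- The arm moves only by the shell command python3 -m jog 'ROWS'. ROWS is text: rows parted by semicolons, each of 5 numbers parted by spaces: the gripper command: -1 is shut, 1 is fully open, values between are in proportion, then the shift along the tool's x, y, z each as a share of 0.5 m, from -1 to 1, then the turn about the tool's z as a share of 30 degrees, from -1 to 1. A call has 1 to 20 rows; each row is the pose to reach, as a shift and turn from the pose commanded when the call began, along the tool's axes at that moment; what a row does not reach only later rows make up. A row lasts 1/10 s, in which the tool goes at most 50 mm and 8.59 degrees, less where a joint would pass 70% of its speed; a pose out of reach is approached as far as the arm can. A call with a number of a shift or a turn outside -1 to 1 is refused whole. A call with a gripper value outside its range is refused whole. The fingers move at their own pace and stop on an object; the grip force is fixed at half the most. Time passes only in rows, so rows that repeat a pose let the fingers close. It gives the time, the measured TCP pose, the force, the opening and the grip force at its end, in the units of the state.
- readout.read_state(): the state, without advancing time (a new reading comes with each control period).
- eyes.snapshot(name): name is "scene" or "top" or "wrist"; returns the picture (480x640x3 uint8, red, green, blue); there is no depth.
- eyes.calibration(name): a dict with "fx", "fy", "cx", "cy" (pixels), "dist" ([k1, k2, p1, p2, k3] as OpenCV has them; the pictures are not rectified), "R" (3x3) and "t" (3): a world point X has camera coordinates R X + t; the wrist camera has in their place "mount" (4x4, takes a point from camera to tool coordinates, whose origin is the TCP and whose axes are the flange's). Camera axes: x right, y down, z forward; pixel columns grow to the right and rows downward; lengths in m; the calibration is good to about 2 mm. A picture is of the moment at which its call begins: read the wrist's pose just before it. calibration takes no time and is no camera call.
- arm.close_job(): hands the job in; it is judged then, once.
The state is a dict: "time_s": time; "qpos": joint angles; "joint_velocities": joint speeds; "joint_torque": joint torques, N m; "tcp_pos": TCP position; "ee_rot": TCP orientation; "force": force on the tool from outside, world axes, zero at the start; "wrist_torque": the same for the moment, N m; "finger_gap": finger opening in m; "gripper_force": force on a finger pad.
Only numpy, scipy, OpenCV 4.12 (cv2) and the standard library are available. Lean on these libraries where they do the work, as an engineer would, in place of code of your own. Each camera call takes 0.05 s, during which the arm holds its last target. There are 200 camera calls.

## Working session

There is one attempt and no reset: what is moved stays moved. The work goes in short steps, Python scripts to look and compute and a shell command to move; the robot and the scene stay as the last step left them, time stands still between calls to the robot, and variables do not carry over. Pictures are saved under pics/ and viewed, at most 10 in all, crops included, and the job is handed in when it is done.

```bash
mkdir -p pics
python3 - <<'E'
from rig import readout, eyes
import cv2, numpy as np
np.set_printoptions(precision=4,suppress=True)
s=readout.read_state(); print({k:np.round(v,4).tolist() for k,v in s.items()})
for n in("scene","top"):
    im=eyes.snapshot(n); cv2.imwrite(f"pics/{n}0.png",im[:,:,::-1]); c=eyes.calibration(n)
    print(n,{k:np.round(v,4).tolist() for k,v in c.items()})
print(eyes.calibration("wrist"))
E
```

```text
{'time_s': 0.0, 'qpos': [1.2632, 0.6293, 0.0384, 1.5184, -0.027, 0.9963, -0.02], 'joint_velocities': [-0.0007, -0.0011, -0.0003, -0.0003, -0.0002, 0.0004, 0.0016], 'joint_torque': [0.0004, -56.3406, 1.2268, -19.3452, 0.0112, 0.0106, 0.0], 'tcp_pos': [0.1555, -0.6305, 0.2414], 'ee_rot': [-3.1397, 0.0, 0.2418], 'force': [-0.152, 0.4897, 0.1418], 'wrist_torque': [0.0403, -0.0185, -0.0251], 'gripper_force': 0.0, 'finger_gap': 0.0854}
scene {'fx': 438.673, 'fy': 438.673, 'cx': 311.5154, 'cy': 236.4892, 'dist': [-0.0319, 0.0, 0.0, 0.0, 0.0], 'R': [[0.4202, 0.9074, 0.007], [0.7636, -0.3494, -0.543], [-0.4903, 0.2336, -0.8397]], 't': [-0.2319, -0.3784, 1.6484]}
top {'fx': 447.9346, 'fy': 447.9346, 'cx': 320.2075, 'cy': 246.6009, 'dist': [0.0308, 0.0, 0.0, 0.0, 0.0], 'R': [[-0.0228, -0.9997, 0.002], [-0.9933, 0.0225, -0.1132], [0.1132, -0.0046, -0.9936]], 't': [0.0105, 0.6015, 1.1491]}
{'fx': 376.63643980515286, 'fy': 376.63643980515286, 'cx': 322.88914633805126, 'cy': 233.90137825518144, 'dist': array([-0.0297,  0.    ,  0.    ,  0.    ,  0.    ]), 'mount': array([[ 0.0002, -0.9537, -0.3008,  0.0765],
       [ 1.    ,  0.0003, -0.0003, -0.0007],
       [ 0.0004, -0.3008,  0.9537, -0.1311],
       [ 0.    ,  0.    ,  0.    ,  1.    ]])}
```

View pics/scene0.png

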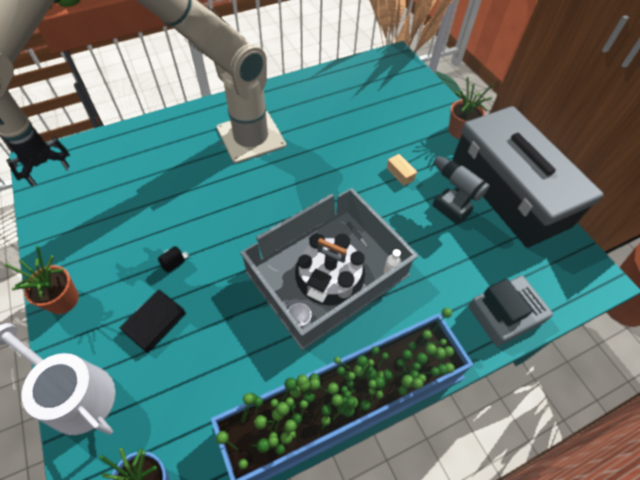

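View pics/top0.png

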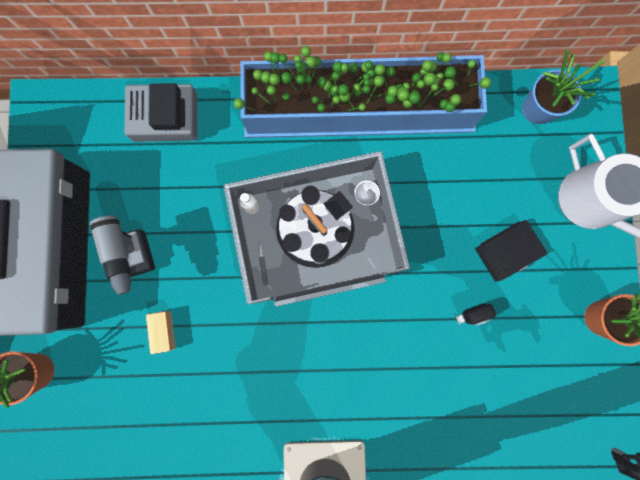

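The box front faces the robot. In the top view the rim corners are near (225,186), (381,154), (409,268) and (247,301). The flap runs (274,302)-(385,277) and is slightly ajar, the wooden grip is about (305,206)-(325,233), and the square lid is at (338,207). The punch is on the left and the bowl upper right. Next I'll measure these properly.

```bash
cat > h.py <<'E'
import cv2, numpy as np
from rig import eyes, readout
from scipy.spatial.transform import Rotation as Ro
np.set_printoptions(precision=4,suppress=True)
def cam(n,s=None):
    c=eyes.calibration(n); K=np.array([[c['fx'],0,c['cx']],[0,c['fy'],c['cy']],[0,0,1]])
    if n=='wrist':
        T=np.eye(4);T[:3,:3]=Ro.from_euler('xyz',s['ee_rot']).as_matrix();T[:3,3]=s['tcp_pos']
        M=np.linalg.inv(T@c['mount']); return K,np.array(c['dist']),M[:3,:3],M[:3,3]
    return K,np.array(c['dist']),np.array(c['R']),np.array(c['t'])
def plane(n,px,z,s=None):
    K,d,R,t=cam(n,s); p=cv2.undistortPoints(np.array(px,float).reshape(-1,1,2),K,d)[:,0]
    D=np.c_[p,np.ones(len(p))]@R; o=-R.T@t
    return o+D*((z-o[2])/D[:,2])[:,None]
def proj(n,X,s=None):
    K,d,R,t=cam(n,s); return cv2.projectPoints(np.array(X,float).reshape(-1,3),cv2.Rodrigues(R)[0],t,K,d)[0][:,0]
E
python3 - <<'E'
from h import *
for n in("top","scene"):
    im=cv2.imread(f"pics/{n}0.png"); h=cv2.cvtColor(im,cv2.COLOR_BGR2HSV)
    roi=np.zeros(im.shape[:2],np.uint8)
    if n=="top": roi[150:310,220:415]=255
    else: roi[185:350,240:420]=255
    m=cv2.inRange(h,(3,90,60),(22,255,255))&roi
    k,l,st,ce=cv2.connectedComponentsWithStats(m); i=1+np.argmax(st[1:,4])
    rect=cv2.minAreaRect(np.argwhere(l==i)[:,::-1].astype(np.float32)); print(n,"bar",rect)
    ax=plane(n,[rect[0]],.174)[0]; b=plane(n,cv2.boxPoints(rect),.176); e=b[1]-b[0];f=b[2]-b[1]
    print(ax,np.linalg.norm(e),np.linalg.norm(f),np.degrees(np.arctan2(e[1],e[0])),np.degrees(np.arctan2(f[1],f[0])))
    if n=="top":
        c=plane(n,[(225,186),(381,154),(409,268),(247,301)],.12); print(c,c.mean(0),[np.linalg.norm(c[i]-c[(i+1)%4]) for i in range(4)])
    b=cv2.inRange(cv2.cvtColor(im,cv2.COLOR_BGR2GRAY),0,35)&roi
    for q in cv2.findContours(b,0,2)[0]:
        if cv2.contourArea(q)>60: r=cv2.minAreaRect(q);print("blk",r,cv2.contourArea(q),plane(n,[r[0]],.107)[0])
s=4
im=cv2.imread("pics/top0.png")[145:310,215:420]; cv2.imwrite("pics/topc.png",cv2.resize(im,None,fx=3.6,fy=3.6,interpolation=cv2.INTER_CUBIC))
E
```

```text
top bar ((314.2711486816406, 218.3649444580078), (34.963897705078125, 6.220849990844727), 50.52754211425781)
[0.6525 0.0098 0.174 ] 0.014671673599117268 0.08252798139740554 -51.24574148310848 -142.1875140243454
[[ 0.7484  0.2299  0.12  ]
 [ 0.8216 -0.1603  0.12  ]
 [ 0.5345 -0.2176  0.12  ]
 [ 0.4638  0.1767  0.12  ]] [0.642  0.0072 0.12  ] [np.float64(0.39698561635565677), np.float64(0.2927705295683534), np.float64(0.4005905696914153), np.float64(0.2895492835305965)]
scene bar ((331.39654541015625, 245.74139404296875), (29.9378662109375, 6.827934741973877), 23.198591232299805)
[0.6563 0.0093 0.174 ] 0.021542372031227306 0.08238319709824331 134.91164766732652 38.219964444829365
blk ((333.0, 300.0), (8.0, 18.0), 90.0) 97.0 [ 0.7748 -0.041   0.107 ]
blk ((320.300048828125, 275.9000244140625), (14.758047103881836, 6.7082037925720215), 26.56505012512207) 73.5 [ 0.6953 -0.0406  0.107 ]
blk ((330.5, 262.5), (11.0, 9.0), 90.0) 62.0 [0.669  0.0036 0.107 ]
blk ((303.0, 275.0), (36.0, 14.0), 90.0) 162.0 [ 0.6729 -0.0828  0.107 ]
```

View pics/topc.png

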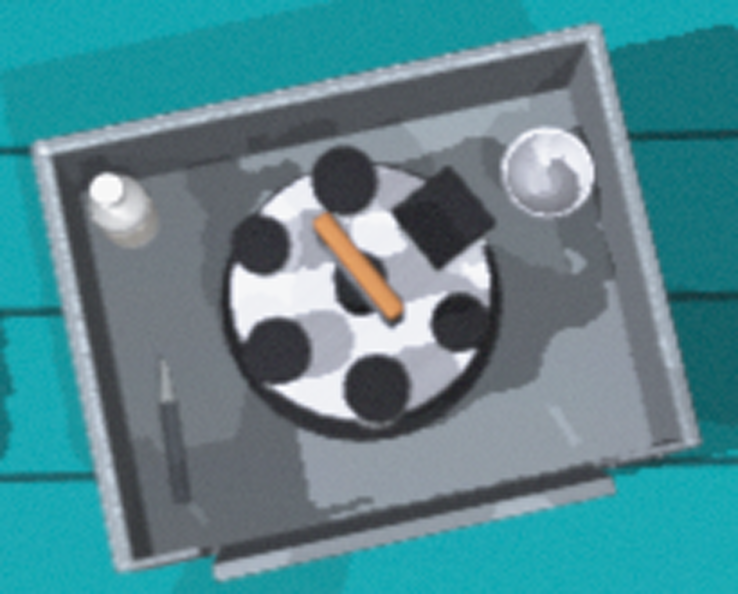

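Box: yaw ≈ 10.6°, centre ≈ (0.642, 0.007), and the sides measure 0.293 × 0.399, which fits. The axis is ≈ (0.653, 0.0095). The bar lies along 37.8° and the square jar along −52°, so the carousel is at about 117°. First I'll approach the gap behind the flap with shut fingers.

```bash
python3 -m jog '-1 .96 -.98 0 .11; -1 .96 -.98 0 .11; -1 .96 -.98 0 .11; -1 .96 -.98 0 .11; -1 .96 -.98 0 .11; -1 .96 -.98 0 .11; -1 .96 -.98 0 .11; -1 .96 -.98 0 .11; -1 .96 -.98 0 .11; -1 .96 -.98 0 .11; -1 .96 -.98 0 .11; -1 .96 -.98 0 .11; -1 .96 -.98 0 .11; -1 .96 -.98 0 .11; -1 .96 -.98 0 .11; -1 .96 -.98 0 .11; -1 .96 -.98 0 .11'
cat >> h.py <<'E'
C=np.array([.6423,.0072]); Y=np.radians(10.6); B=np.array([[np.cos(Y),-np.sin(Y)],[np.sin(Y),np.cos(Y)]])
def go(bx,by,z):
    s=readout.read_state(); w=np.r_[C+B@[bx,by],z]; R=Ro.from_euler('xyz',s['ee_rot']).as_matrix()
    print("yaw",np.degrees(s['ee_rot'][2]),"tcp",s['tcp_pos'],"boxTCP",B.T@(np.array(s['tcp_pos'])[:2]-C),"rows",R.T@(w-s['tcp_pos'])/.5)
E
python3 - <<'E'
from h import *
s=readout.read_state(); im=eyes.snapshot('wrist'); cv2.imwrite('pics/w1.png',im[:,:,::-1])
print(np.array(s['qpos'])); go(-.121,0,.10)
X=[(-.145,0,.03),(-.145,.138,.03),(-.145,-.138,.03)]
W=[np.r_[C+B@p[:2],p[2]] for p in X]; print(proj('wrist',W,s))
E
```

```text
time_s: 1.8
tcp_pos: [0.5035, -0.0417, 0.2421]
ee_rot: [3.141, 0.001, 0.182]
force: [-0.4, -1.1, -0.1]
finger_gap: -0.0003
gripper_force: 0.0
[ 0.0419  0.4232 -0.0215  1.9137  0.0134  0.8061 -1.3753]
yaw 10.40552117531608 tcp [ 0.5036 -0.042   0.2422] boxTCP [-0.1454 -0.0229] rows [ 0.049  -0.0461  0.2843]
[[299.2861 200.7112]
 [151.9354 201.2611]
 [447.3507 200.4664]]
```

View pics/w1.png

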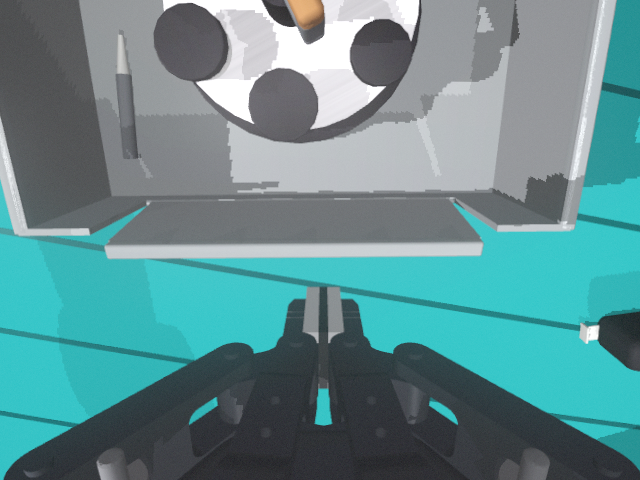

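The wrist view shows the flap's lower edge at about (150,200)-(452,200), which agrees with my predicted hinge. The flap is slightly ajar with its edge at row 245, and the tray's front edge is at row 140. I'll go into the gap.

```bash
python3 -m jog '-1 .05 -.046 0 0; -1 .05 -.046 0 0; -1 .05 -.046 .1 0; -1 .05 -.046 .2 0; -1 .05 -.046 .284 0; -1 .05 -.046 .284 0; -1 .05 -.046 .284 0'
python3 - <<'E'
from h import *
go(-.121,0,.10)
r=.062
for th in np.radians([0,15,30,45,60,75,90]):
    # tip outer-bottom corner at (-.145-r sin, .03+r cos); corner = TCP + (-.011, -.011)
    print(np.degrees(th),(-.145-r*np.sin(th)+.011+.121)/.5, (.10-(.03+r*np.cos(th)+.011))/.5)
E
```

```text
time_s: 2.55
tcp_pos: [0.5245, -0.0143, 0.1007]
ee_rot: [3.141, 0.001, 0.183]
force: [0.3, -0.2, 0.1]
finger_gap: 0.0001
gripper_force: 0.0
yaw 10.459531856868658 tcp [ 0.5245 -0.0143  0.1007] boxTCP [-0.1197  0.0005] rows [-0.0026  0.0011  0.0014]
0.0 -0.025999999999999968 -0.005999999999999978
14.999999999999998 -0.05809356159271256 -0.0017748024598444323
29.999999999999996 -0.08799999999999997 0.010612849930729612
45.0 -0.11368124086713183 0.030318759132868106
59.99999999999999 -0.13338715006927038 0.055999999999999994
75.0 -0.14577480245984442 0.08590643840728746
90.0 -0.14999999999999997 0.11800000000000001
```

```bash
python3 -m jog '-1 -.03 0 -.006 0; -1 -.045 0 -.004 0; -1 -.06 0 -.001 0; -1 -.075 0 .005 0; -1 -.09 0 .012 0; -1 -.1 0 .02 0; -1 -.114 0 .031 0; -1 -.124 0 .043 0; -1 -.134 0 .057 0; -1 -.141 0 .072 0; -1 -.146 0 .086 0; -1 -.149 0 .1 0; -1 -.15 0 .11 0; -1 -.15 0 .118 0; -1 -.15 0 .121 0; -1 -.15 0 .123 0; -1 -.15 0 .123 0'
python3 - <<'E'
from h import *
go(-.196,0,.041)
E
```

```text
time_s: 4.25
tcp_pos: [0.4502, -0.0266, 0.0407]
ee_rot: [3.141, 0.0, 0.185]
force: [-6.4, 0.7, 35.8]
finger_gap: -0.0004
gripper_force: 17.7
yaw 10.591906126269377 tcp [ 0.4502 -0.0266  0.0407] boxTCP [-0.1951  0.0021] rows [-0.0018  0.0042 -0.0006]
```

The force rose to 36 N with the tip at hinge level, so the flap is on its stop. I'll lift and check.

```bash
python3 -m jog '-1 0 0 -.1 0; 1 0 0 -.2 0; 1 0 0 -.3 0; 1 0 0 -.4 0; 1 0 0 -.44 0; 1 0 0 -.44 0; 1 0 0 -.44 0'
python3 - <<'E'
from h import *
s=readout.read_state(); im=eyes.snapshot('wrist'); cv2.imwrite('pics/w2.png',im[:,:,::-1]); im=eyes.snapshot('top'); cv2.imwrite('pics/top2.png',im[:,:,::-1])
go(.01,0,.26)
E1=[np.r_[C+B@[-.145-.09*np.sin(t),y],.03+.09*np.cos(t)] for t in (1.47,1.57) for y in(.138,-.138)]
print(proj('wrist',E1,s))
E
```

```text
time_s: 4.95
tcp_pos: [0.4505, -0.0271, 0.2582]
ee_rot: [3.142, 0.001, 0.184]
force: [-0.4, -0.4, 0.2]
finger_gap: 0.085
gripper_force: 0.0
yaw 10.565524986289514 tcp [ 0.4498 -0.027   0.2572] boxTCP [-0.1955  0.0018] rows [ 0.4109  0.0033 -0.0069]
[[184.9774 239.3858]
 [465.6067 239.2037]
 [188.1341 237.0013]
 [462.3477 236.823 ]]
```

View pics/w2.png

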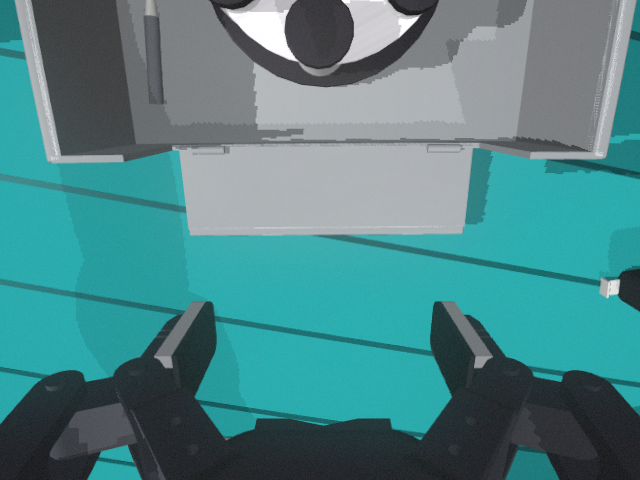

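The flap lies flat: its edge is at row 234, spanning columns 189-463, as predicted for 1.57. Now I'll move over the axis and turn the tool to yaw ≈ 218°.

```bash
python3 -m jog '1 .41 0 0 -1; 1 .41 0 0 -1; 1 .41 0 0 -1; 1 .41 0 0 -1; 1 .41 0 0 -1; 1 .41 0 0 -1' | grep ee_rot
for i in 1; do python3 -m jog '1 0 0 0 -1; 1 0 0 0 -1; 1 0 0 0 -1; 1 0 0 0 -1; 1 0 0 0 -1'|grep ee_rot; done
python3 -m jog '1 0 0 0 -1; 1 0 0 0 -1; 1 0 0 0 -1; 1 0 0 0 -1; 1 0 0 0 -1'|grep ee_rot
python3 -m jog '1 0 0 0 -1; 1 0 0 0 -1; 1 0 0 0 -1; 1 0 0 0 -1; 1 0 0 0 -1'|grep ee_rot
python3 -m jog '1 0 0 0 -1; 1 0 0 0 -1; 1 0 0 0 -1; 1 0 0 0 -1; 1 0 0 0 -1'|grep ee_rot
python3 -m jog '1 0 0 0 -1; 1 0 0 0 -1; 1 0 0 0 -1; 1 0 0 0 -1; 1 0 0 0 -1'|grep ee_rot
python3 -m jog '1 0 0 0 -.9; 1 0 0 0 -.9; 1 0 0 0 -.9; 1 0 0 0 -.9; 1 0 0 0 -.9; 1 0 0 0 -.9'
python3 - <<'E'
from h import *
s=readout.read_state(); im=eyes.snapshot('wrist'); cv2.imwrite('pics/w3.png',im[:,:,::-1])
print(np.array(s['qpos'])); go(.01,0,.162)
m=cv2.inRange(cv2.cvtColor(im,cv2.COLOR_RGB2HSV),(3,90,60),(22,255,255))
k,l,st,ce=cv2.connectedComponentsWithStats(m); i=1+np.argmax(st[1:,4]); 
r=cv2.minAreaRect(np.argwhere(l==i)[:,::-1].astype(np.float32)); print(r); b=plane('wrist',cv2.boxPoints(r),.178,s); print(b,b.mean(0))
e=b[1]-b[0];f=b[2]-b[1];print(np.degrees(np.arctan2(e[1],e[0])),np.linalg.norm(e),np.degrees(np.arctan2(f[1],f[0])),np.linalg.norm(f))
E
```

```text
ee_rot: [-3.138, 0.003, 0.708]
ee_rot: [-3.139, 0.002, 1.231]
ee_rot: [-3.14, 0.0, 1.753]
ee_rot: [-3.14, -0.0, 2.276]
ee_rot: [-3.141, -0.001, 2.799]
ee_rot: [-3.141, -0.001, -2.961]
time_s: 8.75
tcp_pos: [0.6525, 0.0105, 0.2589]
ee_rot: [-3.141, -0.0, -2.49]
force: [-0.6, 0.0, 0.4]
finger_gap: 0.0853
gripper_force: 0.0
[ 0.527   0.8841 -1.2035  1.47    0.8314  1.3569  1.4951]
yaw -142.62409361537328 tcp [0.6525 0.0106 0.2589] boxTCP [0.0107 0.0014] rows [ 0.0025 -0.0019  0.1938]
((320.6529541015625, 246.4771728515625), (20.708887100219727, 127.18511199951172), 0.9710219502449036)
[[ 0.6892  0.0287  0.178 ]
 [ 0.6237 -0.0186  0.178 ]
 [ 0.6168 -0.0091  0.178 ]
 [ 0.6814  0.0392  0.178 ]] [0.6528 0.0101 0.178 ]
-144.1595453574854 0.08073559933931261 126.36100039630833 0.01172731113979484
```

View pics/w3.png

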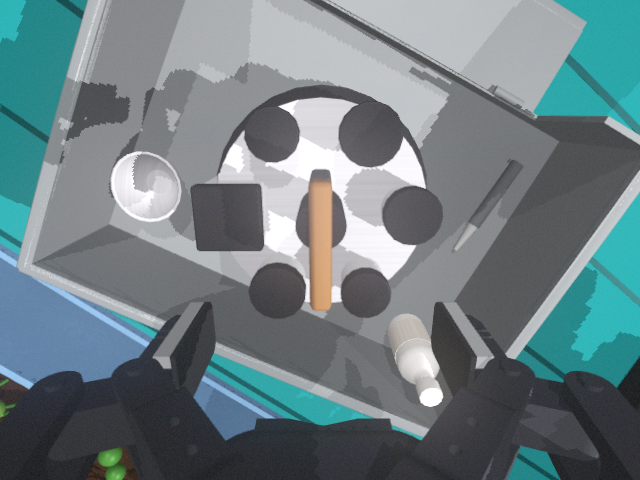

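The bar is centred between the open fingers, at about (320,240) and vertical in the picture. The square lid is at (228,217) on the left. I'll lower and grip.

```bash
python3 -m jog '1 0 0 .08 .02; 1 0 0 .16 .02; 1 0 0 .194 .02; 1 0 0 .194 .02; -1 0 0 .194 .02; -1 0 0 .194 .02; -1 0 0 .194 .02; -1 0 0 .194 .02; -1 0 0 .194 .02; -1 0 0 .194 .02; -1 0 0 .194 .02; -1 0 0 .194 .02; -1 0 0 .194 .02; -1 0 0 .194 .02'
```

```text
time_s: 10.2
tcp_pos: [0.6538, 0.0093, 0.1629]
ee_rot: [-3.139, 0.001, -2.498]
force: [1.4, -4.1, 6.0]
finger_gap: 0.0131
gripper_force: 59.9
```

Gripped at 13 mm. Now I'll turn clockwise, about 116° in total.

```bash
python3 -m jog '-1 0 0 0 .1; -1 0 0 0 .25; -1 0 0 0 .4; -1 0 0 0 .55; -1 0 0 0 .7; -1 0 0 0 .85; -1 0 0 0 .97; -1 0 0 0 .97'
python3 -m jog '-1 0 0 0 .1; -1 0 0 0 .25; -1 0 0 0 .4; -1 0 0 0 .55; -1 0 0 0 .7; -1 0 0 0 .85; -1 0 0 0 .97; -1 0 0 0 .97'
```

```text
time_s: 11.0
tcp_pos: [0.6537, 0.0096, 0.1629]
ee_rot: [-3.14, 0.003, -3.006]
force: [2.1, -3.1, 6.4]
finger_gap: 0.0128
gripper_force: 60.0
time_s: 11.8
tcp_pos: [0.6538, 0.0099, 0.1629]
ee_rot: [-3.142, 0.003, 2.77]
force: [2.2, -3.8, 6.6]
finger_gap: 0.013
gripper_force: 60.0
```

```bash
python3 -m jog '-1 0 0 0 .1; -1 0 0 0 .25; -1 0 0 0 .4; -1 0 0 0 .55; -1 0 0 0 .7; -1 0 0 0 .85; -1 0 0 0 .97; -1 0 0 0 .97'
python3 -m jog '-1 0 0 0 .1; -1 0 0 0 .25; -1 0 0 0 .4; -1 0 0 0 .55; -1 0 0 0 .7; -1 0 0 0 .85; -1 0 0 0 .97; -1 0 0 0 .97'
python3 - <<'E'
from h import *
s=readout.read_state(); im=eyes.snapshot('wrist'); cv2.imwrite('pics/w4.png',im[:,:,::-1]); t=eyes.snapshot('top'); cv2.imwrite('pics/top4.png',cv2.resize(t[145:325,215:420,::-1],None,fx=3,fy=3,interpolation=cv2.INTER_CUBIC))
go(.01,0,.162); print(np.array(s['qpos']))
E
```

```text
time_s: 12.6
tcp_pos: [0.6539, 0.0101, 0.1629]
ee_rot: [3.14, 0.003, 2.262]
force: [2.3, -3.1, 6.6]
finger_gap: 0.0129
gripper_force: 60.0
time_s: 13.4
tcp_pos: [0.6542, 0.0101, 0.1629]
ee_rot: [3.138, 0.001, 1.755]
force: [3.4, -3.4, 6.0]
finger_gap: 0.0127
gripper_force: 60.0
yaw 100.66116055935558 tcp [0.6541 0.0102 0.1629] boxTCP [0.0122 0.0008] rows [-0.0015 -0.0044  0.0018]
[ 0.3219  0.8057 -0.6812  1.5713  0.5836  0.9727 -0.3592]
```

View pics/w4.png

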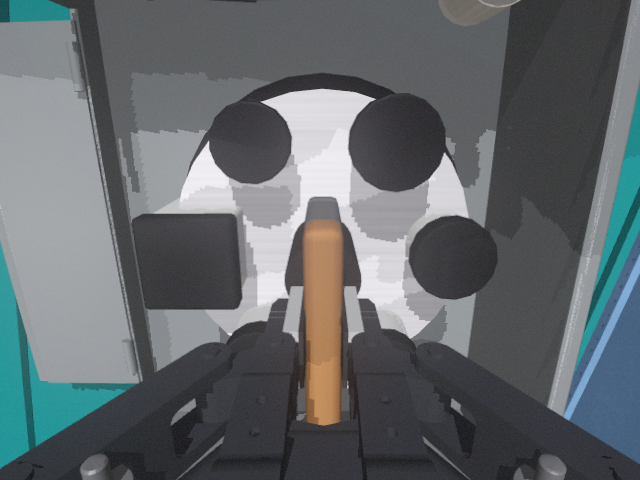

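View pics/top4.png

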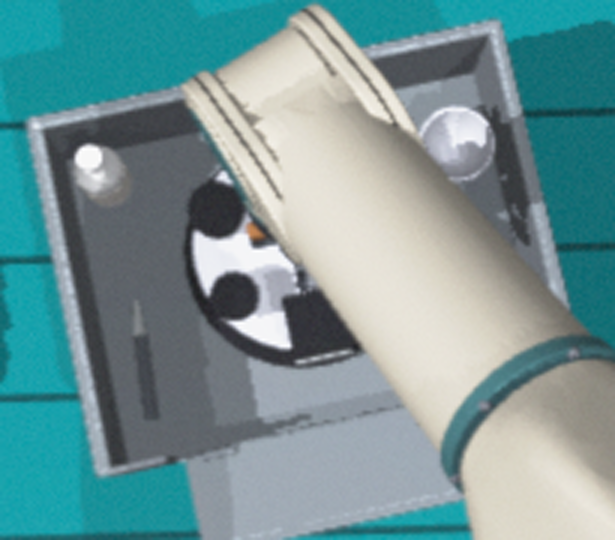

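The square jar now faces the open front: its lid spans (135,215)-(242,308) in the wrist view, with the flap beyond it at left, lying flat. The punch, bowl and glue are unmoved. Now a check of the residual angle.

Run:
```python
from h import *
s=readout.read_state(); im=cv2.imread('pics/w4.png'); g=cv2.GaussianBlur(cv2.cvtColor(im,cv2.COLOR_BGR2GRAY),(3,3),0)
a=lambda p:np.degrees(np.arctan2(*(p[1]-p[0])[1::-1]))
print('hinge',plane('wrist',[(76,40),(136,375)],.03,s)@np.eye(3), a(plane('wrist',[(76,40),(136,375)],.03,s)))
def edge(p,q,z):  # strongest gradient along normals, line fit
    p,q=map(np.array,(p,q));d=(q-p)/np.linalg.norm(q-p);n=np.array([-d[1],d[0]]);out=[]
    for t in np.linspace(0,1,30):
        c=p+t*(q-p); o=np.arange(-7,7.1,.5); v=cv2.remap(g,(c[0]+o*n[0]).astype(np.float32)[None],(c[1]+o*n[1]).astype(np.float32)[None],1)[0].astype(float)
        out.append(c+o[1:-1][np.argmax(abs(v[2:]-v[:-2]))]*n)
    W=plane('wrist',out,z,s)[:,:2].astype(np.float32); f=cv2.fitLine(W,cv2.DIST_HUBER,0,.01,.01).ravel(); return np.degrees(np.arctan2(f[1],f[0])),f[2:]
for nm,p,q in (('front',(136,228),(144,295)),('back',(241,225),(240,295)),('near',(155,308),(230,308)),('far',(150,214),(230,214))): print(nm,edge(p,q,.107))
print('backrim',edge((628,60),(560,400),.12),'flapedge',edge((5,215),(36,370),.03))
m=cv2.inRange(g,0,60); k,l,st,ce=cv2.connectedComponentsWithStats(m); i=l[260,190]; print(ce[i],st[i])
c=plane('wrist',[(190,261)],.107,s)[0][:2]; ax=C+B@[.01,0]; print('jar dir',np.degrees(np.arctan2(*(c-ax)[::-1])),np.linalg.norm(c-ax),'want',-180+10.6)
t=cv2.imread('pics/top0.png');print('rim yaw uses top0')
```

```text
hinge [[ 0.4752  0.1038  0.03  ]
 [ 0.5235 -0.147   0.03  ]] -79.10068493091246
front (np.float32(-79.40684), array([ 0.5563, -0.0087], dtype=float32))
back (np.float32(-82.78124), array([0.6096, 0.0067], dtype=float32))
near (np.float32(9.839089), array([ 0.5834, -0.0288], dtype=float32))
far (np.float32(11.555559), array([0.5889, 0.0284], dtype=float32))
backrim (np.float32(-77.52958), array([0.7776, 0.0614], dtype=float32)) flapedge (np.float32(-84.29699), array([ 0.4278, -0.0954], dtype=float32))
[307.8414 211.3033] [     0      0    640    480 235136]
jar dir -172.91260139723053 0.06913451543702337 want -169.4
rim yaw uses top0
```

The lid edges average about 10.7° and the hinge line gives about 10.9°, so the jar is aligned within a degree and is still held. I'm handing in.

```bash
python3 -c "
from rig import arm; print(arm.close_job())"
```

```text
the job is handed in; nothing more can be done
None
```

The flap is down flat, the square jar faces straight out of the open front (within about 1° by the wrist camera), and the gripper is still holding the carousel's top grip; the job is handed in, and I have not seen its verdict.

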